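# Sort the turned knobs from the blank and shut the box

## Task

Sort the three wooden pieces standing under the tool rail: put the two round turned knobs into the plywood box with the hinged lid, and the square unturned blank into the open dark tray where the other blanks lie. Then swing the lid of the box down until it is fully shut with its tab behind the rim. Leave the other things on the bench where they are.

Things in the scene. Friction and masses are not known exactly. Their poses are not given: they have to be found in the camera images.
- rack: Fixed wooden tool rail on two posts. Origin on the bench under the rail's middle; x away from the robot, y along the rail. Posts 34 x 22 mm at x +12, y +/-262 mm, on feet (x -30 to +30, 12 mm high). The pieces stand below the bar, about 10 mm to the robot's side of its middle line and about 98 mm apart: a tool pointing straight down cannot get at them.
- rack_bar (a point): Centre of the rail's bar, 186 mm above the bench: 60 mm deep (x), 560 mm long (y), underside 175 mm and top 197 mm above the bench. Tool handles rise from it to 285 mm near its ends. A tool leaning back towards the robot by about 40 degrees fits under it and can draw a piece out backwards.
- knob_a: Round turned knob of light wood, standing upright, about 35 g. 52 mm high: foot 36 mm in diameter, waist 24 mm at 17 to 23 mm height, head 42 mm in diameter at 32 to 45 mm height. Origin at the centre of its underside, z up.
- knob_b: A second knob just like knob_a.
- blank: Square block of the same light wood, upright, 38 x 38 x 52 mm high, about 50 g. Origin at the centre of its underside, x and y along its faces.
- box: Fixed plywood box with a lid hinged on its -y side (to the robot's right). Outside 160 x 160 x 74 mm high, walls and floor 6 mm. Origin at the centre of its underside.
- box_in (a point): Centre of the box's inner floor, 6 mm above the bench, axes as the box: inside it measures 148 x 148 x 68 mm.
- box_hinge (a point): Middle of the lid's hinge line, on the top of the box's -y wall (74 mm above the bench); the hinge runs along the box's x.
- box_lid (a joint): Lid angle about its hinge: 0 fully shut, 1.57 upright, up to 1.95 leaning outwards (box's -y). At angle q the lid runs from the hinge along (0, cos q, sin q) in the box's axes and its outer face looks along (0, -sin q, cos q). Stiff hinge: the lid stays where it is left, takes about 1 to 2 N at its edge to move, and must be pushed all the way down.
- lid_edge (a point): Middle of the lid's free edge, 160 mm from the hinge, half way through its thickness. The lid is a plain panel 160 x 160 mm, 8 mm thick, its inner face on the hinge line, 150 g; a tab under its free edge reaches 12 mm down inside the box's +y wall when shut.
- tray: Fixed open tray of dark wood, 170 x 170 x 42 mm high, walls and floor 6 mm. Origin at the centre of its underside. A row of other blanks, rising 44 mm above the bench, is fixed along its +y wall and fills its y from +39 to +77 mm; the rest is free.
- tray_in (a point): Centre of the tray's inner floor, 6 mm above the bench, axes as the tray.
- wax_tin: Bystander: round aluminium tin, 38 mm in diameter, 34 mm high, standing in the row with the three pieces. Origin under its centre.
- screwdriver: Bystander: screwdriver lying on the bench between the box and the tray, handle about 30 mm thick.
- hammer: Bystander: hammer lying at the left beyond the tray.
- glue: Bystander: white glue bottle, 60 mm in diameter, 150 mm high, behind the rail.
- varnish: Bystander: amber jar, 70 mm in diameter, 80 mm high, behind the rail.
- offcut: Bystander: piece of board, 130 x 50 x 30 mm, lying at the right beyond the box.
Not all that is in view belongs to the job. What is shaped like the knob_a but blue or yellow is not meant.

How it is judged:
On the way, in this order (a step that is already met when the one before it is completed fails the run):
1. both turned knobs are in the box, its lid still open (x of knob_a in the frame of box_in between -0.077 and 0.077 m and y of knob_a in the frame of box_in between -0.077 and 0.077 m and z of knob_a in the frame of box_in between -0.006 and 0.066 m and x of knob_b in the frame of box_in between -0.077 and 0.077 m and y of knob_b in the frame of box_in between -0.077 and 0.077 m and z of knob_b in the frame of box_in between -0.006 and 0.066 m and value of joint box_lid above 0.3 rad), for 0.2 s.
2. the lid is shut over the knobs (x of knob_a in the frame of box_in between -0.077 and 0.077 m and y of knob_a in the frame of box_in between -0.077 and 0.077 m and z of knob_a in the frame of box_in between -0.006 and 0.066 m and x of knob_b in the frame of box_in between -0.077 and 0.077 m and y of knob_b in the frame of box_in between -0.077 and 0.077 m and z of knob_b in the frame of box_in between -0.006 and 0.066 m and value of joint box_lid below 0.05 rad), for 0.2 s.
At the end, for the whole second after the job is handed in: Both knobs lie within the box's inner walls, below its rim, in any attitude; the blank lies within the tray's walls, in any attitude; the lid is shut to within 0.05 rad (about 8 mm at its edge); all three pieces are at rest (under 20 mm/s) (all of step 2 and x of blank in the frame of tray_in between -0.082 and 0.082 m and y of blank in the frame of tray_in between -0.082 and 0.082 m and z of blank in the frame of tray_in between -0.006 and 0.08 m and linear speed of each of knob_a, knob_b, blank below 0.02 m/s); the robot touches nothing.
It fails at once if a bystander is moved more than 40 mm (distance of any of wax_tin, screwdriver, hammer, glue, varnish, offcut from where it was at the start of the episode above 0.04 m).
It also fails if it takes over 72 s, if anything falls off the work surface, if the arm or the gripper's body presses on something with over 40 N, if the wrist force passes 120 N, or if a joint passes its speed limit or range.

## Robot

A 6-joint arm with a two-finger parallel gripper is mounted at the origin on the work surface. World frame = base frame: x ahead of the robot, y to its left, z up, the work surface at z = 0. Lengths are in m, angles in rad, forces in N, time in s.
With the tool pointing down it reaches from about 0.25 to 0.725 m from the base axis. Payload 4 kg.
Tool frame: the origin (TCP) lies between the finger pads, 19 mm behind the fingertips; this is the grasp point; z points along the fingers, y is the line along which they close (so a half turn about z gives the same grasp; the last joint's range is limited). The gripper opens to 85 mm and grips with 20 to 120 N. Pads are 22 mm wide; open, the fingers measure 114 mm over their backs; the gripper's body (76 mm by 85 mm) begins 54 mm behind the grasp point. The pads swing forward as they close: fully open they stand 13 mm farther back than shut.
Start: joints at [-1.108, 0.241, 0.005, 1.335, 0, 1.571], TCP at [0.223, -0.447, 0.25] pointing down, gripper open.
Joint ranges: [-2.72, 2.72], [-1.05, 1.87], [-1.09, 1.28], [-1.99, 2.15], [-1.42, 1.44], [-3.14, 3.14]. Speed limits (rad/s): [2.79, 2.79, 3.14, 3.14, 3.14, 3.14].

## Interface

Orientations are given as a unit quaternion [x, y, z, w].
In Python, from workcell import * gives the robot as it stands. The module is installed in compiled form; this text tells all that it offers.
- The arm moves only by the tool send_rows, never from a script. Its argument "steps" is text: rows parted by semicolons, each of 7 numbers parted by spaces: the opening, from -1 (shut) to 1 (fully open), then the shift along the world's x, y, z in m, then the turn, a rotation vector about the world's x, y, z in rad. A call has exactly 5 rows; each row shifts and turns the commanded pose from where the row before left it; what a row does not reach is not made up. A row lasts 1/12 s, in which the tool goes at most 41.7 mm and 7.16 degrees, less where a joint would pass 70% of its speed; a pose out of reach is approached as far as the arm can. A call is refused whole if a number of a shift passes 0.0417 or a number of a turn 0.125, either way. A call with a gripper value outside its range is refused whole. The fingers move at their own pace and stop on an object; the grip force is fixed at half the most. Time passes only in rows, so rows that do not move let the fingers close, or fill a call up. It gives the time, the measured TCP pose, the force, the opening and the grip force at its end, in the units of the state.
- get_obs(): the state, without advancing time (a new reading comes with each control period).
- camera(name): name is "side" or "top" or "wrist"; returns a dict with "frame" (400x640x3 uint8, red, green, blue), "range_z" (400x640 float32, m along the optical axis (not along the pixel's ray), 0 where there is no reading), "camera_matrix" (3x3 intrinsics, pixels), "extrinsics" (4x4, takes a point from world to camera coordinates); the wrist camera has in their place "T_tool_cam" (4x4, takes a point from camera to tool coordinates, whose origin is the TCP and whose axes are the flange's). Camera axes: x right, y down, z forward; pixel columns grow to the right and rows downward; lengths in m; the calibration is good to about 2 mm. A picture is of the moment at which its call begins: read the wrist's pose just before it.
- job_done(): hands the job in; it is judged then, once.
The state is a dict: "clock": time; "joint_pos": joint angles; "joint_vel": joint speeds; "tau": joint torques, N m; "eef_pos": TCP position; "tool_rot": TCP orientation; "ft_force": force on the tool from outside, world axes, zero at the start; "ft_torque": the same for the moment, N m; "grip_width": finger opening in m; "grasp_force": force on a finger pad.
Only numpy, scipy, OpenCV 4.12 (cv2) and the standard library are available. Lean on these libraries where they do the work, as an engineer would, in place of code of your own. Each camera call takes 0.05 s, during which the arm holds its last target. There are 200 camera calls.

## Working session

There is one attempt and no reset: what is moved stays moved. The work goes in short steps, Python scripts to look and compute and a tool call to move; the robot and the scene stay as the last step left them, time stands still between calls to the robot, and variables do not carry over. Pictures are saved under pics/ and viewed, at most 10 in all, crops included, and the job is handed in when it is done.

Besides the shell and the picture viewer there is one more tool, called as name(argument=value, ...) on one line, values as JSON. send_rows: Moves the arm, as the interface text tells. Its arguments: {"type":"object","properties":{"steps":{"type":"string"}},"required":["steps"]}

```bash
mkdir -p pics; cat > h.py <<'E'
from workcell import *
import numpy as np, cv2
def snap(n):
    c=camera(n); cv2.imwrite(f'pics/{n}.png',c['frame'][:,:,::-1]); np.savez(f'{n}.npz',**c); return c
def pts(c,T=None):
    """world xyz per pixel from range image; T: camera->world"""
    K=c['camera_matrix']; z=c['range_z']; v,u=np.indices(z.shape)
    P=np.stack([(u-K[0,2])*z/K[0,0],(v-K[1,2])*z/K[1,1],z,np.ones_like(z)],-1)
    if T is None: T=np.linalg.inv(c['extrinsics'])
    W=(P@T.T)[...,:3]; W[z==0]=np.nan; return W
E
python3 - <<'E'
from h import *
for n in('side','top','wrist'):
    c=snap(n); 
    if n!='wrist': E=np.linalg.inv(c['extrinsics']); print(n,E.round(3).tolist())
    else: print(c['T_tool_cam'])
    print(c['camera_matrix'].round(1).tolist())
o=get_obs(); print(o)
a=cv2.imread('pics/side.png');b=cv2.imread('pics/top.png')
E
```

```text
side [[0.991, -0.078, 0.107, 0.518], [-0.132, -0.508, 0.851, -0.8], [-0.012, -0.858, -0.514, 0.595], [0.0, 0.0, 0.0, 1.0]]
[[375.5, 0.0, 319.8], [0.0, 375.5, 196.5], [0.0, 0.0, 1.0]]
top [[0.085, -0.977, 0.198, 0.422], [-0.996, -0.082, 0.02, -0.031], [-0.003, -0.199, -0.98, 1.101], [0.0, 0.0, 0.0, 1.0]]
[[367.4, 0.0, 323.4], [0.0, 367.4, 193.6], [0.0, 0.0, 1.0]]
[[-1.52337873e-03 -9.47839210e-01 -3.18745214e-01  8.18345882e-02]
 [ 9.99998072e-01 -1.83880523e-03  6.88687691e-04 -6.72043993e-04]
 [-1.23887556e-03 -3.18743551e-01  9.47840184e-01 -1.24179738e-01]
 [ 0.00000000e+00  0.00000000e+00  0.00000000e+00  1.00000000e+00]]
[[327.3, 0.0, 319.7], [0.0, 327.3, 198.3], [0.0, 0.0, 1.0]]
{'clock': 0.15, 'joint_pos': array([-1.10800861e+00,  2.41216005e-01,  4.01715914e-03,  1.33521345e+00,
       -3.10460677e-05,  1.57079373e+00]), 'joint_vel': array([-0.00117874, -0.0032556 ,  0.00552389, -0.00284286,  0.00145678,
       -0.00057836]), 'tau': array([ 4.64684417e-04, -3.72635901e+01,  2.52638733e+01,  1.23656724e-02,
        5.90094919e-05,  7.32773543e-06]), 'eef_pos': array([ 0.22300785, -0.44699597,  0.24932309]), 'tool_rot': array([ 9.73347063e-01,  2.29335655e-01, -2.00406920e-04, -7.82889898e-04]), 'ft_force': array([ 0.44161387,  0.20232479, -0.18401245]), 'ft_torque': array([-0.01239355, -0.01184943, -0.00863972]), 'grasp_force': 0.0, 'grip_width': 0.08545517248353364}
```

View pics/side.png

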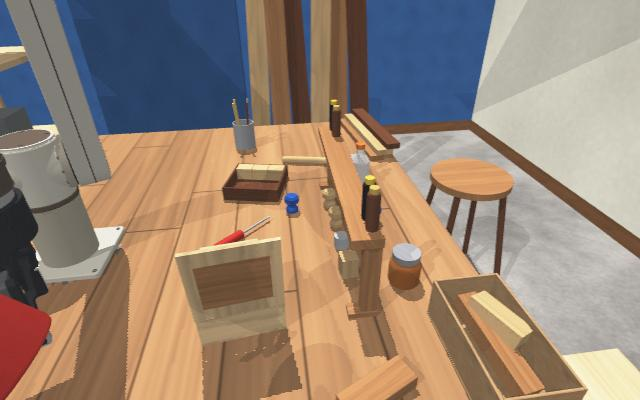

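View pics/top.png

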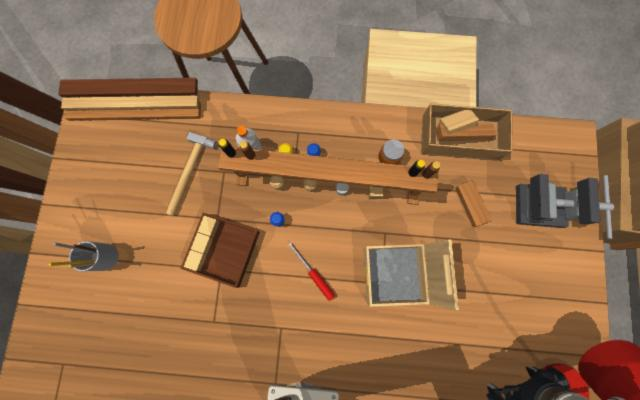

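Side view: the row under the rail holds knobs at about (329,196) and (336,216), the tin at (342,240) and the blank at (348,264). The box with its upright lid is at (235,290), the tray at (256,182), and a blue decoy at (292,203). Top view: knobs at (276,182) and (310,185), tin at (343,188), blank at (376,191), all partly under the rail. Possible mistakes are the blue knobs (277,219) and (313,150) and the yellow one (286,150). I choose the two light-wood ones under the rail.

```bash
python3 - <<'E'
from h import *
ld=lambda n:dict(np.load(n+'.npz'))
s,t=ld('side'),ld('top')
Ws,Wt=pts(s),pts(t)
# bar top
def rect(W,m,name):
    m=cv2.morphologyEx(m.astype(np.uint8),cv2.MORPH_OPEN,np.ones((3,3)))
    n,l,st,c=cv2.connectedComponentsWithStats(m)
    for i in range(1,n):
        if st[i,4]<60: continue
        P=W[l==i]; r=cv2.minAreaRect((P[:,:2]*1000).astype(np.float32))
        print(name,'px',c[i].round(),st[i,4],'xy',np.round(r[0],1),'size',np.round(r[1],1),'ang',round(r[2],1),'z',np.nanpercentile(P[:,2],[5,50,95]).round(3))
x,y,z=np.moveaxis(Wt,-1,0)
rg=(x>0.1)&(x<0.85)&(y>-.6)&(y<.6)
rect(Wt,rg&(z>.19)&(z<.205),'bar')
rect(Wt,rg&(z>.06)&(z<.085)&(x<.52),'boxrim')
rect(Wt,rg&(z>.034)&(z<.05)&(x<.55),'traytop')
rect(Wt,rg&(z>.015)&(z<.05),'low')
rect(Wt,rg&(z>.09)&(z<.25)&(x<.5),'lid')
print('row pieces seen from top')
for u,v in((276,182),(310,185),(343,188),(376,191)): print(Wt[v-2:v+5:2,u].round(3).tolist())
print('side')
for u,v in((329,196),(336,216),(342,240),(348,264),(292,203)): print(Ws[v-4:v+5:4,u].round(3).tolist())
a=s['frame'][150:330,170:440,::-1]
cv2.imwrite('pics/c1.png',cv2.resize(a,None,fx=2.9,fy=2.9,interpolation=cv2.INTER_CUBIC))
E
```

```text
bar px [329. 169.] 4590 xy [671.5 -17.5] size [559.2  61.3] ang 88.5 z [0.194 0.197 0.2  ]
boxrim px [425. 273.] 301 xy [ 431.4 -297.4] size [158.3  26.1] ang 7.1 z [0.063 0.074 0.082]
boxrim px [368. 275.] 100 xy [ 415. -151.] size [72.6  9.4] ang 7.0 z [0.064 0.072 0.077]
boxrim px [384. 304.] 60 xy [ 340.9 -196.7] size [ 5.4 51.5] ang 5.6 z [0.066 0.073 0.077]
boxrim px [408. 303.] 66 xy [ 349.5 -263.6] size [ 5.7 57.2] ang 5.0 z [0.065 0.074 0.078]
traytop px [199. 242.] 890 xy [464.  334.3] size [ 47.4 166.3] ang 77.0 z [0.039 0.044 0.047]
low px [145. 115.] 63 xy [844.5 567.4] size [13.1 52.6] ang 3.6 z [0.016 0.02  0.023]
low px [188. 168.] 826 xy [667.1 416.3] size [ 86.5 259. ] ang 73.1 z [0.017 0.024 0.028]
low px [446. 153.] 102 xy [ 795.  -369.5] size [88.9  3.6] ang 89.5 z [0.017 0.032 0.047]
low px [480. 155.] 147 xy [ 795.2 -475.3] size [126.9   3.5] ang 89.9 z [0.018 0.032 0.048]
low px [474. 203.] 808 xy [ 648.7 -455.7] size [130.  52.] ang 25.6 z [0.022 0.03  0.034]
low px [342. 188.] 120 xy [658.9 -63. ] size [30.5 36.1] ang 1.9 z [0.025 0.034 0.038]
low px [520. 2
[... 931 characters left out ...]
 0.131, 0.055], [0.65, 0.131, 0.054], [0.646, 0.131, 0.046]]
[[0.662, 0.032, 0.049], [0.656, 0.032, 0.05], [0.651, 0.031, 0.049], [0.646, 0.031, 0.045]]
[[0.666, -0.066, 0.032], [0.659, -0.066, 0.035], [0.653, -0.066, 0.034], [0.647, -0.067, 0.035]]
[[0.659, -0.161, 0.057], [0.653, -0.161, 0.056], [0.647, -0.162, 0.056], [0.642, -0.162, 0.054]]
side
[[0.66, 0.121, 0.051], [0.659, 0.116, 0.041], [0.66, 0.121, 0.024]]
[[0.663, 0.017, 0.05], [0.662, 0.013, 0.04], [0.663, 0.02, 0.022]]
[[0.664, -0.067, 0.033], [0.661, -0.082, 0.033], [0.662, -0.078, 0.017]]
[[0.656, -0.179, 0.053], [0.655, -0.182, 0.044], [0.656, -0.18, 0.03]]
[[0.552, 0.103, 0.048], [0.551, 0.098, 0.038], [0.551, 0.109, 0.018]]
```

View pics/c1.png

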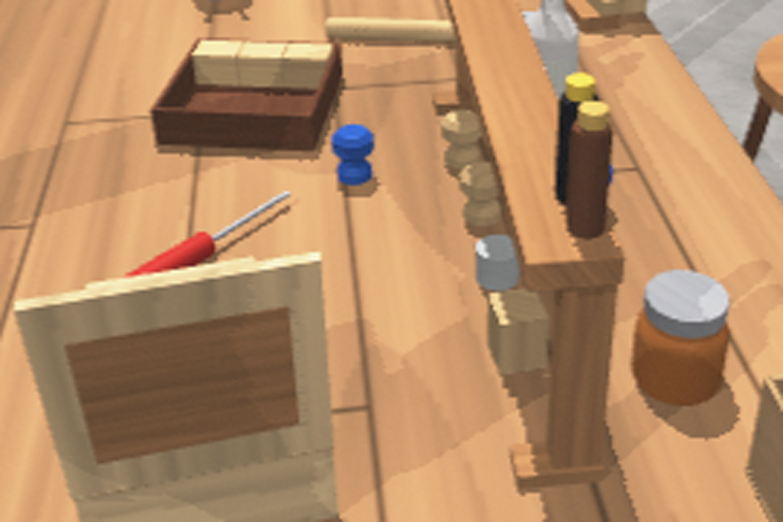

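The crop confirms two light turned knobs (about 460,140 and 480,195), the tin (497,262) and the square blank (518,330), with a blue decoy in front of the row. Next I fit the exact centres.

```bash
python3 - <<'E'
from h import *
from scipy.optimize import least_squares
ld=lambda n:dict(np.load(n+'.npz'))
Ws,Wt=pts(ld('side')),pts(ld('top'))
for nm,g in(('knobL',(.66,.135)),('knobM',(.66,.033)),('blue',(.551,.12)),('tin',(.66,-.063))):
    for lab,Ws_ in(('side',[Ws]),('top',[Wt]),('both',[Ws,Wt])):
        A=np.concatenate([w.reshape(-1,3) for w in Ws_]); A=A[~np.isnan(A[:,0])]
        zl,zh=(.033,.045) if nm!='tin' else (.008,.03); R=.021 if nm!='tin' else .019
        d=np.hypot(A[:,0]-g[0],A[:,1]-g[1]); Q=A[(d<.034)&(A[:,2]>zl)&(A[:,2]<zh)]
        if len(Q)<8: print(nm,lab,len(Q)); continue
        r=least_squares(lambda c:np.hypot(Q[:,0]-c[0],Q[:,1]-c[1])-R,g,loss='soft_l1',f_scale=.002)
        T=A[(np.hypot(*(A[:,:2]-r.x).T)<.015)]; print(nm,lab,len(Q),r.x.round(4),'res',np.sqrt(np.mean(r.fun**2)).round(4),'ztop',np.percentile(T[:,2],95).round(3))
A=np.concatenate([Ws.reshape(-1,3),Wt.reshape(-1,3)])
def sel(A,x0,x1,y0,y1,z0,z1): return A[(A[:,0]>x0)&(A[:,0]<x1)&(A[:,1]>y0)&(A[:,1]<y1)&(A[:,2]>z0)&(A[:,2]<z1)]
for l,W in(('side',Ws),('top',Wt)):
    Q=sel(W.reshape(-1,3),.62,.70,-.21,-.125,.015,.06); print('blank',l,len(Q),cv2.minAreaRect((Q[:,:2]*1000).astype(np.float32)),np.percentile(Q[:,2],[50,98]).round(3))
    S=sel(Q,0,1,-1,1,.015,.046); 
    F=S[S[:,1]<-.172]; print(' -y face slope',len(F),np.polyfit(F[:,0],F[:,1],1).round(3) if len(F)>5 else '', ' x range',F[:,0].min().round(3) if len(F) else '',F[:,0].max().round(3) if len(F) else '')
    F=S[(S[:,0]<.647)]; print(' -x face',len(F),np.polyfit(F[:,1],F[:,0],1).round(3) if len(F)>5 else '')
# box rim
Q=sel(Wt.reshape(-1,3),.30,.56,-.292,-.12,.066,.080); print('rim',cv2.minAreaRect((Q[:,:2]*1000).astype(np.float32)))
Q=sel(Wt.reshape(-1,3),.33,.52,-.31,-.13,-.002,.02); print('floor z',np.median(sel(Q,.38,.46,-.24,-.18,-1,1)[:,2]).round(3))
for l,W in(('side',Ws),('top',Wt)):
    Q=sel(W.reshape(-1,3),.3,.56,-.40,-.27,.10,.225); c=np.median(Q,0); 
    u,s,v=np.linalg.svd(Q-Q.mean(0),full_matrices=False); print('lid',l,len(Q),Q.mean(0).round(3),'n',v[2].round(3),'x',np.percentile(Q[:,0],[1,99]).round(3))
    Q=sel(W.reshape(-1,3),.3,.56,-.42,-.27,.228,.3); print(' edge',len(Q),Q.mean(0).round(3) if len(Q) else '',Q[:,2].max().round(3) if len(Q) else '')
E
```

```text
knobL side 48 [0.6613 0.1337] res 0.0018 ztop 0.198
knobL top 16 [0.6627 0.1325] res 0.0011 ztop 0.199
knobL both 64 [0.6618 0.1335] res 0.0017 ztop 0.199
knobM side 49 [0.6646 0.0338] res 0.0011 ztop 0.198
knobM top 20 [0.6667 0.0322] res 0.0011 ztop 0.199
knobM both 69 [0.6655 0.0333] res 0.0013 ztop 0.199
blue side 57 [0.5498 0.1205] res 0.0013 ztop 0.054
blue top 17 [0.551  0.1197] res 0.0012 ztop 0.056
blue both 74 [0.55   0.1203] res 0.0013 ztop 0.055
tin side 102 [ 0.6615 -0.0615] res 0.0012 ztop 0.198
tin top 23 [ 0.663  -0.0635] res 0.0024 ztop 0.199
tin both 125 [ 0.662  -0.0617] res 0.0016 ztop 0.199
blank side 446 ((658.549072265625, -162.19798278808594), (38.79039001464844, 40.49031066894531), 6.131957054138184) [0.047 0.054]
 -y face slope 187 [ 0.049 -0.212]  x range 0.641 0.68
 -x face 71 [-0.169  0.613]
blank top 159 ((658.492431640625, -161.2235565185547), (36.80167770385742, 36.87517547607422), 5.153847694396973) [0.051 0.057]
 -y face slope 6 [-5.723  3.499]  x range 0.642 0.643
 -x face 27 [-0.063  0.631]
rim ((421.64691162109375, -223.9556884765625), (159.91851806640625, 155.7559051513672), 6.9583330154418945)
floor z 0.008
lid side 5284 [ 0.431 -0.326  0.167] n [ 0.123 -0.989 -0.088] x [0.356 0.511]
 edge 579 [ 0.432 -0.329  0.232] 0.235
lid top 1122 [ 0.431 -0.317  0.16 ] n [-0.122  0.989  0.084] x [0.355 0.511]
 edge 354 [ 0.432 -0.325  0.232] 0.238
```

send_rows(steps="1 0.02 0.03 0 0 0 0.1; 1 0.02 0.03 0 0 0 0.1; 1 0.02 0.03 0 0 0 0.1; 1 0.02 0.03 0 0 0 0.1; 1 0.02 0.03 0 0 0 0.1")

```text
clock: 0.57
eef_pos: [0.3236, -0.2959, 0.2497]
tool_rot: [0.885, 0.465, -0.0, -0.0]
ft_force: [1.0, 0.4, 0.2]
grip_width: 0.0853
grasp_force: 0.0
```

```bash
python3 -c "
from h import *
o=get_obs(); print(o['joint_pos'].round(3),o['eef_pos'].round(3),o['tool_rot'].round(3))"
```

```text
[-0.741  0.119 -0.145  1.307  0.     1.434] [ 0.324 -0.296  0.25 ] [ 0.885  0.465 -0.    -0.   ]
```

send_rows(steps="1 0.012 0.0165 0 0 0 0.12; 1 0.012 0.0165 0 0 0 0.12; 1 0.012 0.0165 0 0 0 0.12; 1 0.012 0.0165 0 0 0 0.12; 1 0.012 0.0165 0 0 0 0.12")

```text
clock: 0.98
eef_pos: [0.3835, -0.2138, 0.2498]
tool_rot: [0.708, 0.706, -0.0, -0.0]
ft_force: [0.0, 0.5, 1.5]
grip_width: 0.0854
grasp_force: 0.0
```

send_rows(steps="1 0.012 0.0165 0 0 0 0.12; 1 0.012 0.0165 0 0 0 0.12; 1 0.012 0.0165 0 0 0 0.12; 1 0.012 0.0165 0 0 0 0.12; 1 0.012 0.0165 0 0 0 0.12")

```text
clock: 1.4
eef_pos: [0.4435, -0.1314, 0.2497]
tool_rot: [0.467, 0.884, -0.0, -0.0]
ft_force: [0.0, -0.4, -0.7]
grip_width: 0.0857
grasp_force: 0.0
```

send_rows(steps="1 0.012 0.0165 0 0 0 0.12; 1 0.012 0.0165 0 0 0 0.12; 1 0.012 0.0165 0 0 0 0.12; 1 0.012 0.0165 0 0 0 0.12; 1 0.012 0.0165 0 0 0 0.12")

```text
clock: 1.82
eef_pos: [0.5035, -0.049, 0.2496]
tool_rot: [0.185, 0.983, -0.0, -0.0]
ft_force: [0.3, -0.3, -0.5]
grip_width: 0.0852
grasp_force: 0.0
```

send_rows(steps="1 0.0125 0.0163 -0.01 0 0 0.125; 1 0.0125 0.0163 -0.01 0 0 0.125; 1 0.0125 0.0163 -0.01 0 0 0.125; 1 0.0125 0.0163 -0.01 0 -0.1164 0; 1 0.0125 0.0163 -0.01 0 -0.1164 0")

```text
clock: 2.23
eef_pos: [0.5679, 0.0326, 0.1979]
tool_rot: [0.002, 0.993, 0.0, 0.117]
ft_force: [0.1, 0.8, -0.3]
grip_width: 0.0849
grasp_force: 0.0
```

send_rows(steps="1 0.0008 0 -0.0113 0 -0.1164 0; 1 0.0008 0 -0.0113 0 -0.1164 0; 1 0.0008 0 -0.0113 0 -0.1164 0; 1 0.0008 0 -0.0113 0 -0.1164 0; 1 0 0 0 0 0 0")

```text
clock: 2.65
eef_pos: [0.5596, 0.0312, 0.1507]
tool_rot: [0.001, 0.954, -0.0, 0.301]
ft_force: [-3.6, 0.0, -3.5]
grip_width: 0.0852
grasp_force: 0.0
```

```bash
cat >> h.py <<'E'
from scipy.spatial.transform import Rotation as Ro
def wrist():
    o=get_obs(); c=snap('wrist'); T=np.eye(4); T[:3,:3]=Ro.from_quat(o['tool_rot']).as_matrix(); T[:3,3]=o['eef_pos']
    return c,pts(c,T@c['T_tool_cam']),o
def pose(o):
    R=Ro.from_quat(o['tool_rot']).as_matrix()
    print('t',o['clock'],'tcp',o['eef_pos'].round(4),'z',R[:,2].round(3),'y',R[:,1].round(3),'j',o['joint_pos'].round(2),'w',o['grip_width'].round(4))
E
python3 - <<'E'
from h import *
c,W,o=wrist(); pose(o)
for nm,g in(('knobL',(.662,.1335)),('knobM',(.6655,.033)),('blue',(.55,.12))):
    A=W.reshape(-1,3); A=A[~np.isnan(A[:,0])]; d=np.hypot(A[:,0]-g[0],A[:,1]-g[1])
    Q=A[(d<.035)&(A[:,2]>.033)&(A[:,2]<.045)]
    if len(Q)<10: print(nm,len(Q)); continue
    m=Q.mean(0)[:2]; print(nm,len(Q),'y-range',np.percentile(Q[:,1],[1,99]).round(4),'xmin',np.percentile(Q[:,0],2).round(4))
E
```

```text
Traceback (most recent call last):
  File "h.py", line 17, in pose
    print('t',o['clock'],'tcp',o['eef_pos'].round(4),'z',R[:,2].round(3),'y',R[:,1].round(3),'j',o['joint_pos'].round(2),'w',o['grip_width'].round(4))
                                                                                                                             ^^^^^^^^^^^^^^^^^^^^^
AttributeError: 'float' object has no attribute 'round'
```

View pics/wrist.png

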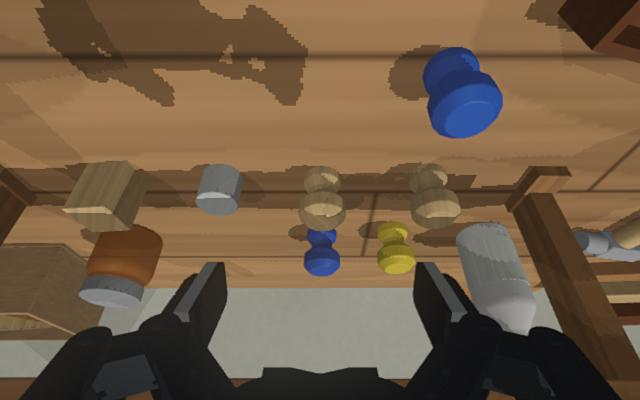

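The wrist view is inverted because the camera is on the low side. It shows the wooden knob M at (322,198), knob L at (435,197), the tin (219,190), the blank (105,197), the near blue decoy (462,95), and blue and yellow decoys behind. The pose lags its target, so I check joints and force.

```bash
sed -i "s/o\['grip_width'\].round(4)/round(o['grip_width'],4),'F',o['ft_force'].round(1)/" h.py
cat > look.py <<'E'
from h import *
from scipy.optimize import least_squares
c,W,o=wrist(); pose(o)
A=W.reshape(-1,3); A=A[~np.isnan(A[:,0])]
for nm,g in(('knobL',(.662,.1335)),('knobM',(.6655,.033)),('blue',(.55,.12))):
    d=np.hypot(A[:,0]-g[0],A[:,1]-g[1])
    Q=A[(d<.035)&(A[:,2]>.033)&(A[:,2]<.045)]
    if len(Q)<10: print(nm,len(Q)); continue
    r=least_squares(lambda c:np.hypot(Q[:,0]-c[0],Q[:,1]-c[1])-.021,g,loss='soft_l1',f_scale=.002)
    print(nm,len(Q),r.x.round(4),np.sqrt(np.mean(r.fun**2)).round(4),'ztop',np.percentile(A[(d<.015)&(A[:,2]<.1),2],95).round(3))
B=A[(A[:,2]>.165)&(A[:,2]<.205)&(A[:,0]>.6)]; print('bar front x',len(B),np.percentile(B[:,0],[1,5]) if len(B) else '')
E
python3 look.py
```

```text
t 2.7 tcp [0.5632 0.0314 0.1542] z [ 0.575 -0.001 -0.818] y [0.003 1.    0.001] j [ 0.08  0.1  -0.65  0.21 -0.05  0.07] w 0.0851 F [0.1 0.1 0.4]
knobL 552 [0.6622 0.1329] 0.0005 ztop 0.053
knobM 500 [0.6657 0.0327] 0.0005 ztop 0.053
blue 955 [0.5513 0.1204] 0.0004 ztop 0.053
bar front x 3304 [0.63663974 0.63730498]
```

send_rows(steps="1 0 0 0 0 -0.087 0; 1 0.0128 0.0002 -0.0142 0 0 0; 1 0.0128 0.0002 -0.0142 0 0 0; 1 0.0128 0.0002 -0.0142 0 0 0; 1 0.0128 0.0002 -0.0142 0 0 0")

```text
clock: 3.17
eef_pos: [0.6268, 0.0327, 0.1064]
tool_rot: [0.002, 0.936, 0.001, 0.351]
ft_force: [0.6, -0.4, -0.1]
grip_width: 0.0858
grasp_force: 0.0
```

send_rows(steps="1 0.0128 0.0002 -0.0142 0 0 0; 1 0.0128 0.0002 -0.0142 0 0 0; 1 0.0128 0.0002 -0.0142 0 0 0; 1 0.0128 0.0002 -0.0142 0 0 0; 1 0 0 0 0 0 0")

```text
clock: 3.58
eef_pos: [0.6781, 0.0334, 0.0466]
tool_rot: [0.002, 0.937, 0.001, 0.35]
ft_force: [-0.4, 0.1, -0.3]
grip_width: 0.0854
grasp_force: 0.0
```

```bash
python3 -c "
from h import *
pose(get_obs())"
```

```text
t 3.5833 tcp [0.6781 0.0334 0.0466] z [ 0.655 -0.    -0.755] y [0.003 1.    0.002] j [ 0.07  0.48 -0.58 -0.21 -0.04  0.06] w 0.0854 F [-0.4  0.1 -0.3]
```

send_rows(steps="1 -0.006 0 -0.0035 0 0 0; 1 -0.006 0 -0.0035 0 0 0; 1 0 0 0 0 0 0; -0.6 0 0 0 0 0 0; -0.6 0 0 0 0 0 0")

```text
clock: 4.0
eef_pos: [0.6605, 0.0334, 0.0406]
tool_rot: [0.002, 0.937, 0.001, 0.349]
ft_force: [-0.3, -0.2, 0.5]
grip_width: 0.0639
grasp_force: 0.0
```

send_rows(steps="-1 0 0 0 0 0 0; -1 0 0 0 0 0 0; -1 0 0 0 0 0 0; -1 0 0 0 0 0 0; -1 0 0 0 0 0 0")

```text
clock: 4.42
eef_pos: [0.6613, 0.0334, 0.0408]
tool_rot: [0.002, 0.937, 0.001, 0.35]
ft_force: [-1.8, -0.3, 6.0]
grip_width: 0.0396
grasp_force: 60.7
```

send_rows(steps="-1 0 0 0 0 0 0; -1 0 0 0 0 0 0; -1 0 0 0 0 0 0; -1 -0.003 0 0.004 0 0 0; -1 -0.006 0 0.008 0 0 0")

```text
clock: 4.83
eef_pos: [0.6502, 0.0332, 0.0502]
tool_rot: [0.002, 0.938, 0.0, 0.347]
ft_force: [-1.5, 0.0, -0.6]
grip_width: 0.0394
grasp_force: 60.5
```

send_rows(steps="-1 -0.0105 0 0.0125 0 0 0; -1 -0.0105 0 0.0125 0 0 0; -1 -0.0105 0 0.0125 0 0 0; -1 -0.0105 0 0.0125 0 0 0; -1 -0.0105 0 0.0125 0 0 0")

```text
clock: 5.25
eef_pos: [0.597, 0.0332, 0.1141]
tool_rot: [0.002, 0.938, 0.0, 0.348]
ft_force: [-0.2, -1.0, 0.5]
grip_width: 0.0397
grasp_force: 60.5
```

send_rows(steps="-1 -0.0105 0 0.0125 0 0 0; -1 -0.0105 0 0.0125 0 0 0; -1 -0.0105 0 0.0125 0 0 0; -1 -0.0105 0 0.0125 0 0 0; -1 -0.0105 0 0.0125 0 0 0")

```text
clock: 5.67
eef_pos: [0.5444, 0.0332, 0.1765]
tool_rot: [0.002, 0.937, 0.001, 0.348]
ft_force: [0.8, 0.8, 0.9]
grip_width: 0.0394
grasp_force: 60.5
```

send_rows(steps="-1 -0.009 -0.0255 0 0 0 0; -1 -0.009 -0.0255 0 0 0 0; -1 -0.009 -0.0255 0 0 0 0; -1 -0.009 -0.0255 0 0 0 0; -1 -0.009 -0.0255 0 0 0 0")

```text
clock: 6.08
eef_pos: [0.4995, -0.0946, 0.1762]
tool_rot: [0.001, 0.937, 0.001, 0.348]
ft_force: [0.3, -0.8, -0.3]
grip_width: 0.0398
grasp_force: 60.6
```

send_rows(steps="-1 -0.009 -0.0255 0 0 0 0; -1 -0.009 -0.0255 0 0 0 0; -1 -0.009 -0.0255 0 0 0 0; -1 -0.009 -0.0255 0 0 0 0; -1 -0.009 -0.0255 0 0 0 0")

```text
clock: 6.5
eef_pos: [0.4547, -0.2221, 0.1763]
tool_rot: [0.002, 0.937, 0.001, 0.349]
ft_force: [0.8, 0.1, -0.7]
grip_width: 0.0398
grasp_force: 60.6
```

```bash
python3 -c "
from h import *
pose(get_obs())"
```

```text
t 6.5 tcp [ 0.4547 -0.2221  0.1763] z [ 0.653  0.    -0.757] y [0.003 1.    0.003] j [-0.69 -0.   -0.74  0.25  0.43 -0.56] w 0.0398 F [ 0.8  0.1 -0.7]
```

send_rows(steps="-1 0 0 -0.019 0 0 0; -1 0 0 -0.019 0 0 0; -1 0 0 -0.019 0 0 0; -1 0 0 -0.019 0 0 0; -1 0 0 -0.019 0 0 0")

```text
clock: 6.92
eef_pos: [0.4554, -0.2213, 0.0808]
tool_rot: [0.002, 0.937, 0.001, 0.349]
ft_force: [0.7, 0.6, -0.3]
grip_width: 0.0393
grasp_force: 60.6
```

send_rows(steps="-1 0 0 -0.016 0 0 0; -1 0 0 -0.006 0 0 0; -1 0 0 0 0 0 0; 0.5 0 0 0 0 0 0; 0.5 0 0 0 0 0 0")

```text
clock: 7.33
eef_pos: [0.457, -0.2221, 0.0607]
tool_rot: [0.001, 0.937, 0.0, 0.35]
ft_force: [0.1, 0.2, -0.0]
grip_width: 0.0628
grasp_force: 0.0
```

send_rows(steps="0.5 0 0 0 0 0 0; 0.5 0 0 0 0 0 0; 0.5 0 0 0 0 0 0; 0.5 -0.008 0 0.01 0 0 0; 0.5 -0.012 0 0.015 0 0 0")

```text
clock: 7.75
eef_pos: [0.4363, -0.2212, 0.0842]
tool_rot: [0.001, 0.937, 0.001, 0.348]
ft_force: [-0.3, 0.0, 1.0]
grip_width: 0.0642
grasp_force: 0.0
```

send_rows(steps="0.5 -0.012 0 0.015 0 0 0; 0.5 -0.012 0 0.015 0 0 0; 0.5 -0.012 0 0.015 0 0 0; 0.5 -0.012 0 0.015 0 0 0; 0.5 -0.012 0 0.015 0 0 0")

```text
clock: 8.17
eef_pos: [0.3758, -0.2215, 0.1606]
tool_rot: [0.001, 0.937, 0.0, 0.349]
ft_force: [-0.2, -1.2, -0.1]
grip_width: 0.0642
grasp_force: 0.0
```

```bash
cat > boxlook.py <<'E'
from h import *
pose(get_obs())
c=snap('top'); W=pts(c).reshape(-1,3); W=W[~np.isnan(W[:,0])]
th=np.deg2rad(7); d=W[:,:2]-[.4218,-.226]; bx=d@[np.cos(th),np.sin(th)]; by=d@[-np.sin(th),np.cos(th)]
m=(abs(bx)<.068)&(abs(by)<.068)&(W[:,2]>.02)&(W[:,2]<.3)
print('in box',m.sum(),'bx',np.percentile(bx[m],[2,50,98]).round(3),'by',np.percentile(by[m],[2,50,98]).round(3),'z',np.percentile(W[m,2],[5,50,95]).round(3))
E
python3 boxlook.py
```

```text
t 8.1667 tcp [ 0.3758 -0.2215  0.1606] z [ 0.654 -0.    -0.756] y [0.003 1.    0.002] j [-0.86 -0.09 -0.86  0.28  0.52 -0.72] w 0.0642 F [-0.2 -1.2 -0.1]
in box 467 bx [-0.067 -0.043  0.055] by [-0.035  0.005  0.063] z [0.052 0.169 0.206]
```

send_rows(steps="0.5 0.013 0.0214 0.004 0 0 0.0233; 0.5 0.013 0.0214 0.004 0 0 0.0233; 0.5 0.013 0.0214 0.004 0 0 0.0233; 1 0.013 0.0214 0 0 0 0.0233; 1 0.013 0.0214 0 0 0 0.0233")

```text
clock: 8.63
eef_pos: [0.4422, -0.1138, 0.1723]
tool_rot: [-0.053, 0.935, 0.021, 0.349]
ft_force: [0.2, 0.2, -0.3]
grip_width: 0.0846
grasp_force: 0.0
```

send_rows(steps="1 0.013 0.0214 0 0 0 0.0233; 1 0.013 0.0214 0 0 0 0.0233; 1 0.013 0.0214 0 0 0 0.0233; 1 0.013 0.0214 0 0 0 0.0233; 1 0.013 0.0214 0 0 0 0.0233")

```text
clock: 9.05
eef_pos: [0.5069, -0.0062, 0.1717]
tool_rot: [-0.108, 0.931, 0.041, 0.347]
ft_force: [0.3, -0.6, -0.4]
grip_width: 0.0855
grasp_force: 0.0
```

send_rows(steps="1 0.013 0.0214 -0.004 0 0 0.0233; 1 0.013 0.0214 -0.004 0 0 0.0233; 1 0.013 0.0214 -0.004 0 0 0.0233; 1 0.013 0.0214 -0.003 0 0 0.0233; 1 0.013 0.0214 -0.003 0 0 0.0233")

```text
clock: 9.47
eef_pos: [0.5718, 0.1008, 0.1532]
tool_rot: [-0.162, 0.923, 0.062, 0.344]
ft_force: [0.3, -0.3, 0.7]
grip_width: 0.0855
grasp_force: 0.0
```

```bash
python3 look.py; python3 boxlook.py
```

```text
t 9.4667 tcp [0.5718 0.1008 0.1532] z [ 0.614  0.225 -0.756] y [-0.341  0.94   0.002] j [ 0.09  0.13 -0.7   0.04  0.17 -0.19] w 0.0855 F [ 0.3 -0.3  0.7]
knobL 564 [0.6622 0.133 ] 0.0005 ztop 0.053
knobM 0
blue 1002 [0.5513 0.1204] 0.0004 ztop 0.053
bar front x 5811 [0.63977506 0.64047645]
t 9.5167 tcp [0.5743 0.1036 0.1541] z [ 0.615  0.229 -0.754] y [-0.345  0.938  0.003] j [ 0.1   0.13 -0.7   0.04  0.17 -0.19] w 0.0853 F [2.1 1.5 0.5]
in box 183 bx [0.02  0.039 0.058] by [-0.018  0.001  0.019] z [0.049 0.056 0.061]
```

send_rows(steps="1 0.0096 0.0032 -0.0127 0 0 0; 1 0.0096 0.0032 -0.0127 0 0 0; 1 0.0096 0.0032 -0.0127 0 0 0; 1 0.0096 0.0032 -0.0127 0 0 0; 1 0.0096 0.0032 -0.0127 0 0 0")

```text
clock: 9.98
eef_pos: [0.6195, 0.115, 0.0894]
tool_rot: [-0.161, 0.923, 0.061, 0.344]
ft_force: [0.5, -0.4, -0.1]
grip_width: 0.0855
grasp_force: 0.0
```

send_rows(steps="1 0.0096 0.0032 -0.0127 0 0 0; 1 0.0096 0.0032 -0.0127 0 0 0; 1 0.0096 0.0032 -0.0127 0 0 0; 1 0.0096 0.0032 -0.0127 0 0 0; 1 0 0 0 0 0 0")

```text
clock: 10.4
eef_pos: [0.6576, 0.1279, 0.0368]
tool_rot: [-0.161, 0.924, 0.061, 0.342]
ft_force: [-0.8, 0.1, -0.2]
grip_width: 0.0856
grasp_force: 0.0
```

send_rows(steps="1 0.004 0.005 0.003 0 0 0; 1 0 0 0 0 0 0; -0.6 0 0 0 0 0 0; -1 0 0 0 0 0 0; -1 0 0 0 0 0 0")

```text
clock: 10.82
eef_pos: [0.6618, 0.1331, 0.0433]
tool_rot: [-0.161, 0.923, 0.061, 0.344]
ft_force: [0.2, 0.2, -0.5]
grip_width: 0.0515
grasp_force: 0.0
```

send_rows(steps="-1 0 0 0 0 0 0; -1 0 0 0 0 0 0; -1 0 0 0 0 0 0; -1 0 0 0 0 0 0; -1 0 0 0 0 0 0")

```text
clock: 11.23
eef_pos: [0.6624, 0.1331, 0.0433]
tool_rot: [-0.161, 0.923, 0.061, 0.344]
ft_force: [-2.7, -1.0, 5.4]
grip_width: 0.0397
grasp_force: 60.9
```

send_rows(steps="-1 -0.003 -0.001 0.004 0 0 0; -1 -0.008 -0.003 0.0104 0 0 0; -1 -0.0096 -0.0032 0.0127 0 0 0; -1 -0.0096 -0.0032 0.0127 0 0 0; -1 -0.0096 -0.0032 0.0127 0 0 0")

```text
clock: 11.65
eef_pos: [0.6205, 0.1192, 0.0942]
tool_rot: [-0.161, 0.924, 0.061, 0.342]
ft_force: [-0.2, 0.4, 0.1]
grip_width: 0.0398
grasp_force: 60.5
```

send_rows(steps="-1 -0.0096 -0.0032 0.0127 0 0 0; -1 -0.0096 -0.0032 0.0127 0 0 0; -1 -0.0096 -0.0032 0.0127 0 0 0; -1 -0.0096 -0.0032 0.0127 0 0 0; -1 -0.0096 -0.0032 0.0127 0 0 0")

```text
clock: 12.07
eef_pos: [0.5724, 0.1032, 0.1579]
tool_rot: [-0.161, 0.924, 0.061, 0.342]
ft_force: [0.2, -1.3, 0.0]
grip_width: 0.0397
grasp_force: 60.5
```

send_rows(steps="-1 -0.0114 -0.0221 0.004 0 0 -0.0233; -1 -0.0114 -0.0221 0.004 0 0 -0.0233; -1 -0.0114 -0.0221 0.004 0 0 -0.0233; -1 -0.0114 -0.0221 0.004 0 0 -0.0233; -1 -0.0114 -0.0221 0.004 0 0 -0.0233")

```text
clock: 12.48
eef_pos: [0.5153, -0.0076, 0.1777]
tool_rot: [-0.107, 0.931, 0.041, 0.346]
ft_force: [1.2, -0.8, -0.6]
grip_width: 0.0395
grasp_force: 60.5
```

send_rows(steps="-1 -0.0114 -0.0221 0 0 0 -0.0233; -1 -0.0114 -0.0221 0 0 0 -0.0233; -1 -0.0114 -0.0221 0 0 0 -0.0233; -1 -0.0114 -0.0221 0 0 0 -0.0233; -1 -0.0114 -0.0221 0 0 0 -0.0233")

```text
clock: 12.9
eef_pos: [0.4584, -0.118, 0.1776]
tool_rot: [-0.052, 0.936, 0.021, 0.348]
ft_force: [0.1, 0.1, -0.6]
grip_width: 0.0402
grasp_force: 60.5
```

send_rows(steps="-1 -0.0114 -0.0221 0 0 0 -0.0233; -1 -0.0114 -0.0221 0 0 0 -0.0233; -1 -0.0114 -0.0221 0 0 0 -0.0233; -1 -0.0114 -0.0221 0 0 0 -0.0233; -1 -0.0114 -0.0221 0 0 0 -0.0233")

```text
clock: 13.32
eef_pos: [0.4016, -0.2284, 0.1778]
tool_rot: [0.002, 0.937, 0.001, 0.348]
ft_force: [1.2, -0.9, -0.3]
grip_width: 0.0397
grasp_force: 60.5
```

send_rows(steps="-1 0 0 -0.019 0 0 0; -1 0 0 -0.019 0 0 0; -1 0 0 -0.019 0 0 0; -1 0 0 -0.019 0 0 0; -1 0 0 -0.019 0 0 0")

```text
clock: 13.73
eef_pos: [0.4023, -0.2277, 0.0823]
tool_rot: [0.002, 0.937, 0.001, 0.349]
ft_force: [0.5, -0.2, 0.2]
grip_width: 0.0399
grasp_force: 60.5
```

send_rows(steps="-1 0 0 -0.014 0 0 0; -1 0 0 -0.004 0 0 0; -1 0 0 0 0 0 0; 0.4 0 0 0 0 0 0; 0.4 0 0 0 0 0 0")

```text
clock: 14.15
eef_pos: [0.4036, -0.2285, 0.0663]
tool_rot: [0.001, 0.937, -0.0, 0.35]
ft_force: [0.2, 0.3, -0.2]
grip_width: 0.0595
grasp_force: 0.0
```

send_rows(steps="0.4 0 0 0 0 0 0; 0.4 0 0 0 0 0 0; 0.4 0 0 0 0 0 0; 0.4 -0.008 0 0.01 0 0 0; 0.4 -0.012 0 0.015 0 0 0")

```text
clock: 14.57
eef_pos: [0.3828, -0.2274, 0.0899]
tool_rot: [0.001, 0.937, 0.001, 0.348]
ft_force: [0.3, -0.0, 0.9]
grip_width: 0.0601
grasp_force: 0.0
```

send_rows(steps="0.4 -0.012 0 0.02 0 0 0; 0.4 -0.012 0 0.02 0 0 0; 0.4 -0.012 0.02 0.02 0 0 0; 0.4 -0.012 0.03 0.02 0 0 0; 0.4 -0.012 0.03 0.02 0 0 0")

```text
clock: 14.98
eef_pos: [0.3223, -0.1477, 0.1913]
tool_rot: [0.003, 0.937, 0.0, 0.349]
ft_force: [0.7, 0.4, 0.1]
grip_width: 0.0597
grasp_force: 0.0
```

send_rows(steps="0.4 0.01 0.03 0 0 0 0; 1 0.01 0.03 0 0 0 0; 1 0.02 0.02 0 0 0 0; 1 0.02 0.01 0 0 0 0; 1 0.02 0 0 0 0 0")

```text
clock: 15.4
eef_pos: [0.4033, -0.0556, 0.1912]
tool_rot: [-0.001, 0.937, 0.001, 0.35]
ft_force: [0.3, 0.4, 1.1]
grip_width: 0.0851
grasp_force: 0.0
```

```bash
python3 boxlook.py; python3 - <<'E'
from h import *
a=cv2.imread('pics/top.png')[140:320,150:480]; cv2.imwrite('pics/c2.png',cv2.resize(a,None,fx=2.4,fy=2.4))
E
```

```text
t 15.4 tcp [ 0.4033 -0.0556  0.1912] z [ 0.656  0.003 -0.754] y [-0.003  1.     0.002] j [-0.26 -0.34 -0.96  0.25  0.17 -0.2 ] w 0.0851 F [0.3 0.4 1.1]
in box 371 bx [-0.035  0.     0.056] by [-0.018  0.002  0.02 ] z [0.048 0.057 0.06 ]
```

View pics/c2.png

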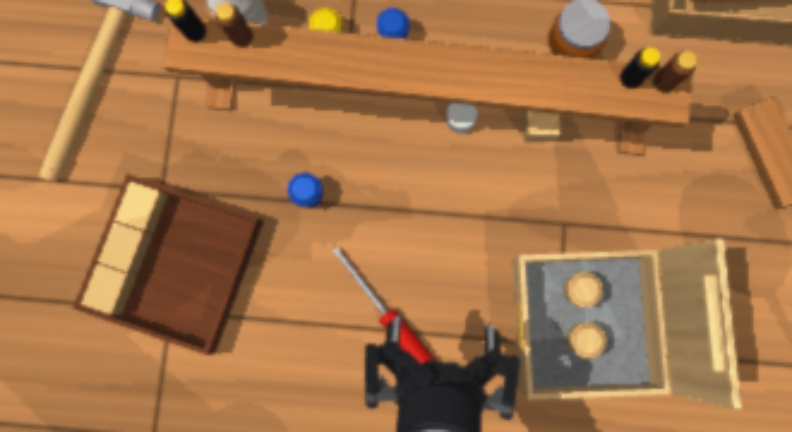

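Both knobs stand in the box (crop 584,290 and 588,340), with the lid open at right, and nothing else has moved. Next, the blank.

send_rows(steps="1 0.0167 -0.0113 -0.0026 0 0.01 0.0087; 1 0.0167 -0.0113 -0.0026 0 0.01 0.0087; 1 0.0167 -0.0113 -0.0026 0 0.01 0.0087; 1 0.0167 -0.0113 -0.0026 0 0.01 0.0087; 1 0.0167 -0.0113 -0.0026 0 0.01 0.0087")

```text
clock: 15.87
eef_pos: [0.4869, -0.1157, 0.1772]
tool_rot: [-0.019, 0.945, 0.008, 0.325]
ft_force: [0.3, 1.2, 0.4]
grip_width: 0.0857
grasp_force: 0.0
```

send_rows(steps="1 0.0167 -0.0113 -0.0026 0 0.01 0.0087; 1 0.0167 -0.0113 -0.0026 0 0.01 0.0087; 1 0.0167 -0.0113 -0.0026 0 0.01 0.0087; 1 0.0167 -0.0113 -0.0026 0 0.01 0.0087; 1 0.0167 -0.0113 -0.0026 0 0.01 0.0087")

```text
clock: 16.28
eef_pos: [0.5703, -0.1723, 0.1641]
tool_rot: [-0.039, 0.953, 0.016, 0.301]
ft_force: [-0.0, 0.3, -0.2]
grip_width: 0.0852
grasp_force: 0.0
```

```bash
python3 - <<'E'
from h import *
c,W,o=wrist(); A=W.reshape(-1,3); A=A[~np.isnan(A[:,0])]
Q=A[(abs(A[:,0]-.6585)<.035)&(abs(A[:,1]+.162)<.035)&(A[:,2]>.015)&(A[:,2]<.065)]
T=Q[Q[:,2]>.048]; print(cv2.minAreaRect((T[:,:2]*1000).astype(np.float32)),len(T),np.median(T[:,2]))
S=Q[(Q[:,2]<.046)]; S=S[S[:,0]<np.percentile(S[:,0],60)]
print('front face x(y)',np.polyfit(S[:,1]+.162,S[:,0],1).round(4),len(S)); pose(get_obs())
E
```

```text
((659.2363891601562, -161.82763671875), (39.86246871948242, 37.83686065673828), 5.114623069763184) 1317 0.052513120129974084
front face x(y) [-0.0738  0.6406] 714
t 16.3333 tcp [ 0.574  -0.1748  0.1653] z [ 0.575  0.051 -0.816] y [-0.083  0.997  0.003] j [-0.43  0.18 -0.5   0.34  0.29 -0.43] w 0.0854 F [ 4.6 -2.8  0.9]
```

send_rows(steps="1 0.0092 0.0012 -0.0137 0 0 0; 1 0.0092 0.0012 -0.0137 0 0 0; 1 0.0092 0.0012 -0.0137 0 0 0; 1 0.0092 0.0012 -0.0137 0 0 0; 1 0.0092 0.0012 -0.0137 0 0 0")

```text
clock: 16.75
eef_pos: [0.6159, -0.1657, 0.0953]
tool_rot: [-0.039, 0.953, 0.016, 0.301]
ft_force: [-0.1, 0.2, 0.7]
grip_width: 0.0855
grasp_force: 0.0
```

send_rows(steps="1 0.0092 0.0012 -0.0137 0 0 0; 1 0.0092 0.0012 -0.0137 0 0 0; 1 0.0092 0.0012 -0.0137 0 0 0; 1 0.0092 0.0012 -0.0137 0 0 0; 1 0 0 0 0 0 0")

```text
clock: 17.17
eef_pos: [0.652, -0.1601, 0.0382]
tool_rot: [-0.039, 0.953, 0.016, 0.3]
ft_force: [0.2, 0.4, -0.4]
grip_width: 0.0854
grasp_force: 0.0
```

send_rows(steps="1 0.005 -0.002 0.004 0 0 0; 1 0 0 0 0 0 0; -0.6 0 0 0 0 0 0; -1 0 0 0 0 0 0; -1 0 0 0 0 0 0")

```text
clock: 17.58
eef_pos: [0.6577, -0.163, 0.046]
tool_rot: [-0.039, 0.952, 0.015, 0.302]
ft_force: [0.1, 0.4, -0.0]
grip_width: 0.0516
grasp_force: 0.0
```

send_rows(steps="-1 0 0 0 0 0 0; -1 0 0 0 0 0 0; -1 0 0 0 0 0 0; -1 0 0 0 0 0 0; -1 0 0 0 0 0 0")

```text
clock: 18.0
eef_pos: [0.658, -0.1629, 0.0458]
tool_rot: [-0.039, 0.952, 0.015, 0.302]
ft_force: [-3.5, -0.5, 5.8]
grip_width: 0.0374
grasp_force: 61.1
```

send_rows(steps="-1 -0.002 0 0.004 0 0 0; -1 -0.007 -0.0006 0.01 0 0 0; -1 -0.0086 -0.0008 0.0123 0 0 0; -1 -0.0086 -0.0008 0.0123 0 0 0; -1 -0.0086 -0.0008 0.0123 0 0 0")

```text
clock: 18.42
eef_pos: [0.6216, -0.1654, 0.0954]
tool_rot: [-0.039, 0.953, 0.016, 0.3]
ft_force: [0.9, -0.7, -1.0]
grip_width: 0.0371
grasp_force: 60.3
```

send_rows(steps="-1 -0.0086 -0.0008 0.0123 0 0 0; -1 -0.0086 -0.0008 0.0123 0 0 0; -1 -0.0086 -0.0008 0.0123 0 0 0; -1 -0.0086 -0.0008 0.0123 0 0 0; -1 -0.0086 -0.0008 0.0123 0 0 0")

```text
clock: 18.83
eef_pos: [0.5787, -0.1694, 0.1572]
tool_rot: [-0.039, 0.953, 0.016, 0.3]
ft_force: [-0.0, -0.5, -0.8]
grip_width: 0.0371
grasp_force: 60.3
```

send_rows(steps="-1 -0.0089 0.0283 0.001 0 0 -0.0213; -1 -0.0089 0.0283 0.001 0 0 -0.0213; -1 -0.0089 0.0283 0.001 0 0 -0.0213; -1 -0.0089 0.0283 0.001 0 0 -0.0213; -1 -0.0089 0.0283 0.001 0 0 -0.0213")

```text
clock: 19.25
eef_pos: [0.5339, -0.0274, 0.1619]
tool_rot: [0.013, 0.953, -0.001, 0.301]
ft_force: [0.2, 0.9, -0.9]
grip_width: 0.037
grasp_force: 60.4
```

send_rows(steps="-1 -0.0089 0.0283 0.001 0 0 -0.0213; -1 -0.0089 0.0283 0.001 0 0 -0.0213; -1 -0.0089 0.0283 0.001 0 0 -0.0213; -1 -0.0089 0.0283 0.001 0 0 -0.0213; -1 -0.0089 0.0283 0.001 0 0 -0.0213")

```text
clock: 19.67
eef_pos: [0.4894, 0.1142, 0.1671]
tool_rot: [0.063, 0.951, -0.017, 0.301]
ft_force: [-0.2, 1.3, -0.6]
grip_width: 0.0372
grasp_force: 60.4
```

send_rows(steps="-1 -0.0089 0.0283 0.001 0 0 -0.0213; -1 -0.0089 0.0283 0.001 0 0 -0.0213; -1 -0.0089 0.0283 0.001 0 0 -0.0213; -1 -0.0089 0.0283 0.001 0 0 -0.0213; -1 -0.0089 0.0283 0.001 0 0 -0.0213")

```text
clock: 20.08
eef_pos: [0.445, 0.2559, 0.1722]
tool_rot: [0.113, 0.947, -0.033, 0.3]
ft_force: [0.8, 0.1, -0.5]
grip_width: 0.0372
grasp_force: 60.4
```

```bash
python3 -c "
from h import *
pose(get_obs())"
```

```text
t 20.0833 tcp [0.445  0.2559 0.1722] z [ 0.56  -0.13  -0.818] y [0.234 0.972 0.006] j [ 0.8   0.12 -0.53  0.57 -0.51  0.94] w 0.0372 F [ 0.8  0.1 -0.5]
```

send_rows(steps="-1 0 0 -0.019 0 0 0; -1 0 0 -0.019 0 0 0; -1 0 0 -0.019 0 0 0; -1 0 0 -0.019 0 0 0; -1 0 0 -0.019 0 0 0")

```text
clock: 20.5
eef_pos: [0.4457, 0.2547, 0.0762]
tool_rot: [0.112, 0.947, -0.033, 0.299]
ft_force: [-0.2, -0.9, -1.4]
grip_width: 0.0374
grasp_force: 60.5
```

send_rows(steps="-1 0 0 -0.015 0 0 0; -1 0 0 -0.004 0 0 0; -1 0 0 0 0 0 0; 0.2 0 0 0 0 0 0; 0.2 0 0 0 0 0 0")

```text
clock: 20.92
eef_pos: [0.4471, 0.2554, 0.0595]
tool_rot: [0.113, 0.946, -0.032, 0.301]
ft_force: [0.8, 0.7, -0.6]
grip_width: 0.0515
grasp_force: 0.0
```

send_rows(steps="0.2 0 0 0 0 0 0; 0.2 0 0 0 0 0 0; 0.2 -0.0056 0.0013 0.0082 0 0 0; 0.2 -0.0084 0.002 0.0123 0 0 0; 0.2 -0.0084 0.002 0.0123 0 0 0")

```text
clock: 21.33
eef_pos: [0.4238, 0.2599, 0.0918]
tool_rot: [0.113, 0.947, -0.033, 0.3]
ft_force: [-0.3, 0.7, -0.2]
grip_width: 0.0511
grasp_force: 0.0
```

send_rows(steps="0.2 -0.0084 0.002 0.0123 0 0 0; 0.2 -0.0084 0.002 0.0123 0 0 0; 0.2 -0.0084 0.002 0.0123 0 0 0; 0.2 -0.0084 0.002 0.0123 0 0 0; 0.2 -0.0084 0.002 0.0123 0 0 0")

```text
clock: 21.75
eef_pos: [0.3817, 0.2703, 0.154]
tool_rot: [0.113, 0.947, -0.032, 0.3]
ft_force: [-1.2, -0.3, -0.1]
grip_width: 0.0512
grasp_force: 0.0
```

send_rows(steps="0 0 -0.02 0.012 0.0286 0.1186 0; -0.5 0 -0.02 0.012 0.0286 0.1186 0; -1 0 -0.02 0.012 0.0286 0.1186 0; -1 0 -0.02 0.012 0.0286 0.1186 0; -1 0 -0.02 0.012 0.0286 0.1186 0")

```text
clock: 22.17
eef_pos: [0.3822, 0.1698, 0.2158]
tool_rot: [0.119, 0.993, 0.005, 0.001]
ft_force: [-0.2, 0.4, -0.2]
grip_width: 0.0003
grasp_force: 0.0
```

```bash
python3 - <<'E'
from h import *
pose(get_obs())
c=snap('top'); W=pts(c).reshape(-1,3); W=W[~np.isnan(W[:,0])]
d=W[:,:2]-[.4497,.2744]; a=np.deg2rad(-13.4); tx=d@[np.cos(a),np.sin(a)]; ty=d@[-np.sin(a),np.cos(a)]
m=(abs(tx)<.07)&(ty>-.07)&(ty<.03)&(W[:,2]>.02)&(W[:,2]<.08); print(m.sum(),np.percentile(tx[m],[3,97]).round(3),np.percentile(ty[m],[3,97]).round(3),np.median(W[m,2]).round(3))
E
```

```text
t 22.1667 tcp [0.3822 0.1698 0.2158] z [ 0.004  0.01  -1.   ] y [0.236 0.972 0.01 ] j [ 0.41  0.09 -0.27  1.2   0.01  0.65] w 0.0003 F [-0.2  0.4 -0.2]
218 [-0.014  0.022] [-0.041 -0.004] 0.057
```

send_rows(steps="-1 0.003 -0.0275 0.0104 0 0 0.0178; -1 0.003 -0.0275 0.0104 0 0 0.0178; -1 0.003 -0.0275 0.0104 0 0 0.0178; -1 0.003 -0.0275 0.0104 0 0 0.0178; -1 0.003 -0.0275 0.0104 0 0 0.0178")

```text
clock: 22.63
eef_pos: [0.3969, 0.0312, 0.2656]
tool_rot: [0.075, 0.997, 0.003, 0.003]
ft_force: [1.4, -0.7, -0.2]
grip_width: -0.0003
grasp_force: 0.0
```

send_rows(steps="-1 0.003 -0.0275 0.0104 0 0 0.0178; -1 0.003 -0.0275 0.0104 0 0 0.0178; -1 0.003 -0.0275 0.0104 0 0 0.0178; -1 0.003 -0.0275 0.0104 0 0 0.0178; -1 0.003 -0.0275 0.0104 0 0 0.0178")

```text
clock: 23.05
eef_pos: [0.4118, -0.1063, 0.3177]
tool_rot: [0.03, 1.0, 0.002, 0.002]
ft_force: [0.7, -0.1, 0.1]
grip_width: 0.0002
grasp_force: 0.0
```

send_rows(steps="-1 0.003 -0.0275 0 0 0 0.0178; -1 0.003 -0.0275 0 0 0 0.0178; -1 0.003 -0.0275 0 0 0 0.0178; -1 0.003 -0.0275 0 0 0 0.0178; -1 0.003 -0.0275 0 0 0 0.0178")

```text
clock: 23.47
eef_pos: [0.4269, -0.2438, 0.3171]
tool_rot: [-0.014, 1.0, 0.002, 0.002]
ft_force: [0.4, 1.5, 0.3]
grip_width: -0.0003
grasp_force: 0.0
```

send_rows(steps="-1 0.003 -0.0275 0 0 0 0.0178; -1 0.003 -0.0275 0 0 0 0.0178; -1 0.003 -0.0275 0 0 0 0.0178; -1 0.003 -0.0275 0 0 0 0.0178; -1 0.003 -0.0275 0 0 0 0.0178")

```text
clock: 23.88
eef_pos: [0.4419, -0.3813, 0.317]
tool_rot: [-0.059, 0.998, 0.002, 0.001]
ft_force: [1.4, 0.5, 0.0]
grip_width: 0.0
grasp_force: 0.0
```

```bash
python3 boxlook.py
```

```text
t 23.8833 tcp [ 0.4419 -0.3813  0.317 ] z [ 0.003  0.005 -1.   ] y [-0.117  0.993  0.004] j [-0.71  0.4   0.4   1.57  0.01 -0.83] w 0.0 F [1.4 0.5 0. ]
in box 370 bx [-0.035  0.001  0.056] by [-0.018  0.002  0.02 ] z [0.049 0.057 0.061]
```

send_rows(steps="-1 0 0 -0.019 0 0 0; -1 0 0 -0.019 0 0 0; -1 0 0 -0.019 0 0 0; -1 0 0 -0.019 0 0 0; -1 0 0 -0.019 0 0 0")

```text
clock: 24.35
eef_pos: [0.4419, -0.3798, 0.2211]
tool_rot: [-0.058, 0.998, 0.002, 0.001]
ft_force: [0.2, -0.1, -0.3]
grip_width: -0.0002
grasp_force: 0.0
```

send_rows(steps="-1 -0.0018 0.0147 0 0 0 0; -1 -0.0018 0.0147 0 0 0 0; -1 -0.0018 0.0147 0 0 0 0; -1 -0.0018 0.0147 0 0 0 0; -1 -0.0018 0.0147 0 0 0 0")

```text
clock: 24.77
eef_pos: [0.4328, -0.3061, 0.2219]
tool_rot: [-0.058, 0.998, 0.002, 0.001]
ft_force: [0.4, -1.5, -0.8]
grip_width: 0.0001
grasp_force: 0.6
```

send_rows(steps="-1 -0.0011 0.0087 -0.0024 0 0 0; -1 -0.0011 0.0087 -0.0024 0 0 0; -1 -0.0011 0.0087 -0.0024 0 0 0; -1 -0.0011 0.0087 -0.0024 0 0 0; -1 -0.0011 0.0087 -0.0024 0 0 0")

```text
clock: 25.18
eef_pos: [0.4274, -0.2624, 0.2093]
tool_rot: [-0.058, 0.998, 0.003, 0.001]
ft_force: [0.5, -0.6, -0.8]
grip_width: -0.0001
grasp_force: 0.5
```

```bash
cat > lid.py <<'E'
from h import *
pose(get_obs())
for n in('side','top'):
    W=pts(snap(n)).reshape(-1,3); W=W[~np.isnan(W[:,0])]
    th=np.deg2rad(7); d=W[:,:2]-[.4218,-.226]; bx=d@[np.cos(th),np.sin(th)]; by=d@[-np.sin(th),np.cos(th)]+.08
    r=np.hypot(by,W[:,2]-.074); m=(abs(bx)>.045)&(abs(bx)<.075)&(r>.1)&(r<.155)&(W[:,2]>.066)&(by>-.06)
    print(n,m.sum(),'angle',np.percentile(np.arctan2(W[m,2]-.074,by[m]),[10,50,90]).round(2) if m.sum() else '')
E
python3 lid.py
```

```text
t 25.1833 tcp [ 0.4274 -0.2624  0.2093] z [ 0.002  0.006 -1.   ] y [-0.116  0.993  0.005] j [-0.55  0.27 -0.07  1.24  0.01 -0.67] w -0.0001 F [ 0.5 -0.6 -0.8]
side 1089 angle [1.14 1.16 1.18]
top 222 angle [-0.    1.14  1.17]
```

send_rows(steps="-1 -0.0009 0.0071 -0.0054 0 0 0; -1 -0.0009 0.0071 -0.0054 0 0 0; -1 -0.0009 0.0071 -0.0054 0 0 0; -1 -0.0009 0.0071 -0.0054 0 0 0; -1 -0.0009 0.0071 -0.0054 0 0 0")

```text
clock: 25.7
eef_pos: [0.4227, -0.2267, 0.1818]
tool_rot: [-0.058, 0.998, 0.003, 0.001]
ft_force: [0.5, -0.8, -0.7]
grip_width: -0.0002
grasp_force: 0.4
```

send_rows(steps="-1 -0.0006 0.005 -0.0076 0 0 0; -1 -0.0006 0.005 -0.0076 0 0 0; -1 -0.0006 0.005 -0.0076 0 0 0; -1 -0.0006 0.005 -0.0076 0 0 0; -1 -0.0006 0.005 -0.0076 0 0 0")

```text
clock: 26.12
eef_pos: [0.4198, -0.202, 0.1437]
tool_rot: [-0.058, 0.998, 0.003, 0.001]
ft_force: [0.3, -0.6, 0.5]
grip_width: 0.0003
grasp_force: 0.3
```

send_rows(steps="-1 -0.0003 0.0022 -0.0078 0 0 0; -1 -0.0003 0.0022 -0.0078 0 0 0; -1 -0.0003 0.0022 -0.0078 0 0 0; -1 -0.0003 0.0022 -0.0078 0 0 0; -1 -0.0003 0.0022 -0.0072 0 0 0")

```text
clock: 26.53
eef_pos: [0.4184, -0.1914, 0.1054]
tool_rot: [-0.058, 0.998, 0.003, 0.001]
ft_force: [-0.2, -0.1, 0.4]
grip_width: -0.0001
grasp_force: 0.2
```

```bash
python3 lid.py
```

```text
t 26.5333 tcp [ 0.4184 -0.1914  0.1054] z [ 0.002  0.006 -1.   ] y [-0.116  0.993  0.006] j [-0.43  0.28 -0.34  0.95  0.01 -0.55] w -0.0001 F [-0.2 -0.1  0.4]
side 515 angle [0.09 0.11 0.13]
top 365 angle [0.07 0.09 0.12]
```

send_rows(steps="-1 0 0 -0.0015 0 0 0; -1 0 0 -0.0015 0 0 0; -1 0 0 -0.001 0 0 0; -1 0 0 0 0 0 0; -1 0 0 0 0 0 0")

```text
clock: 27.05
eef_pos: [0.4186, -0.1916, 0.1024]
tool_rot: [-0.058, 0.998, 0.003, 0.001]
ft_force: [0.8, -0.4, -0.5]
grip_width: 0.0002
grasp_force: 0.0
```

send_rows(steps="-1 0 0 -0.001 0 0 0; -1 0 0 0 0 0 0; -1 0 0 0 0 0 0; -1 0 0 0 0 0 0; -1 0 0 0 0 0 0")

```text
clock: 27.47
eef_pos: [0.4185, -0.1915, 0.1013]
tool_rot: [-0.058, 0.998, 0.003, 0.001]
ft_force: [-0.4, 0.1, 0.2]
grip_width: 0.0002
grasp_force: 0.2
```

send_rows(steps="-1 0 0 -0.001 0 0 0; -1 0 0 -0.001 0 0 0; -1 0 0 0 0 0 0; -1 0 0 0 0 0 0; -1 0 0 0 0 0 0")

```text
clock: 27.88
eef_pos: [0.4186, -0.1915, 0.1006]
tool_rot: [-0.058, 0.998, 0.003, 0.002]
ft_force: [-3.5, 2.2, 11.2]
grip_width: -0.0002
grasp_force: 5.4
```

send_rows(steps="-1 0 0 -0.001 0 0 0; -1 0 0 0 0 0 0; -1 0 0 0 0 0 0; -1 0 0 0 0 0 0; -1 0 0 0 0 0 0")

```text
clock: 28.3
eef_pos: [0.4186, -0.1915, 0.1005]
tool_rot: [-0.058, 0.998, 0.003, 0.002]
ft_force: [-4.8, 2.6, 18.4]
grip_width: 0.0
grasp_force: 8.9
```

```bash
python3 lid.py
```

```text
t 28.3 tcp [ 0.4186 -0.1915  0.1005] z [ 0.004  0.005 -1.   ] y [-0.116  0.993  0.005] j [-0.43  0.29 -0.35  0.93  0.01 -0.55] w 0.0 F [-4.8  2.6 18.4]
side 494 angle [0.05 0.07 0.09]
top 362 angle [0.04 0.07 0.09]
```

The lid has bottomed out: reaction 18 N and measured angle about 0. I retreat and check.

send_rows(steps="-1 0 0 0.005 0 0 0; -1 0 0 0.015 0 0 0; -1 0 0 0.03 0 0 0; -1 -0.02 0 0.03 0 0 0; -1 -0.03 0 0.03 0 0 0")

```text
clock: 28.82
eef_pos: [0.3701, -0.1916, 0.2087]
tool_rot: [-0.059, 0.998, 0.003, 0.002]
ft_force: [0.4, -0.2, 1.2]
grip_width: -0.0002
grasp_force: 0.0
```

send_rows(steps="-1 -0.03 0 0.01 0 0 0; -1 -0.03 0 0 0 0 0; -1 -0.02 0 0 0 0 0; -1 0 0 0 0 0 0; -1 0 0 0 0 0 0")

```text
clock: 29.23
eef_pos: [0.2884, -0.1914, 0.218]
tool_rot: [-0.058, 0.998, 0.003, 0.002]
ft_force: [-0.5, -0.1, -0.7]
grip_width: 0.0003
grasp_force: 0.0
```

```bash
python3 lid.py; python3 -c "
import cv2;a=cv2.imread('pics/top.png')[110:330,150:500]; cv2.imwrite('pics/c3.png',cv2.resize(a,None,fx=2.2,fy=2.2))"
```

```text
t 29.2333 tcp [ 0.2884 -0.1914  0.218 ] z [ 0.003  0.006 -1.   ] y [-0.115  0.993  0.005] j [-0.59 -0.05 -0.4   1.21  0.01 -0.71] w 0.0003 F [-0.5 -0.1 -0.7]
side 490 angle [0.05 0.07 0.09]
top 457 angle [0.05 0.07 0.1 ]
```

View pics/c3.png

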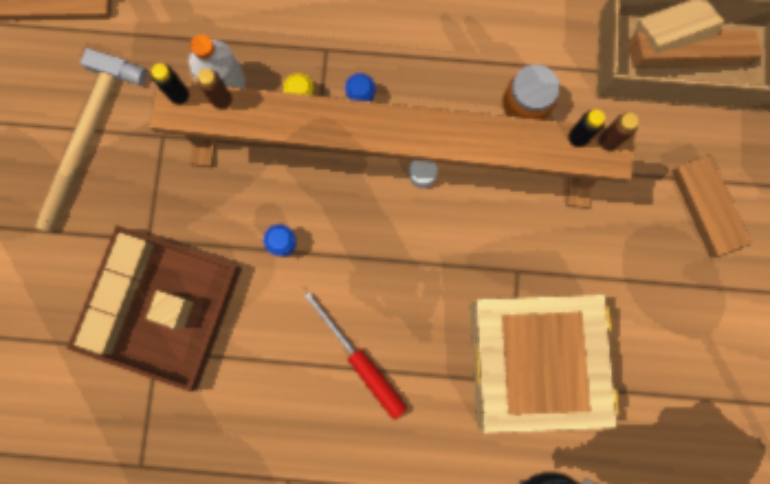

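The box is shut flat (crop 548,362), the blank stands in the tray (168,308), the bystanders are in place and the arm is clear.

```bash
python3 -c "
from workcell import *
print(job_done())"
```

```text
the job is handed in; nothing more can be done
None
```

I put both knobs in the box, stood the blank in the tray, pressed the lid fully shut and left the other things where they were; the job was handed in at about 29 s, and no verdict was returned.

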